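Load a ribbon cassette in the badge printer

TASK

The badge printer has run out: press the blue catch button with a finger over the cover, so that the sprung cover rises against your finger, and ease it fully open rather than letting it fly up. Lower the ribbon cassette gently into the cradle inside, with its white gear on the side of the gear slot, until it sits down flat, and let go of it. Then push the cover down until it clicks shut and stays shut, without shifting the other things on the desk.

Things in the scene. Friction and masses are not known exactly. Their poses are not given: they have to be found in the camera images.
- badge_printer: Light grey badge printer on a dark base, 200 (x) by 170 (y) mm, 88 mm high shut; it cannot move. Origin on the desk under the middle of the cradle; x to its back, y to its left, z up. Body: x -105 to +95, y -85 to +85 mm. The front deck (x -105 to -72) is level with the shut cover. A thin card shelf juts out 23 mm in front at z 38 mm.
- bay_floor (a point): Middle of the cradle, on the flat bay floor 30 mm above the printer's origin; axes as the printer's. The bay under the cover is open from x -68 to +70 and y -77 to +77 mm, its walls end at z 76 mm. The blue-grey cradle, 20 mm high, takes the cassette lying along y with 3 mm clearance all round; its upper 8 mm flare out as a lead-in.
- gear_slot (a point): Middle of the 32 mm wide slot for the gear at the cradle's +y end, 56 mm from its middle, between two 6 mm thick stubs; the -y end is a closed wall. Four side cheeks stand 26 to 34 mm either side of the cradle's middle, but only at 34 to 56 mm from it along y: between them the fingers have room beside the cassette.
- cover_hinge (a point): Middle of the cover's hinge axis, fixed on the printer at x = +78, z = 81 mm; the axis runs along the printer's y; axes as the printer's.
- cover_front (a point): Middle of the front edge of the cover's upper face, 150 mm from the hinge; it moves with the cover, and so do its axes (shut: as the printer's).
- cover (a joint): Angle of the cover, a flat plate 152 x 168 x 12 mm, upper face 7 mm above the hinge axis when shut: 0 shut, 1.7 fully open, where it stays. A spring always drives it open, 1.3 N at the front edge when shut, 0.5 N open; let go it flies up at 5.5 rad/s. Pushed down it snaps shut by itself over the last 0.06 rad: 7 to 12 N near the front edge. Latched it rests at 0.011 rad.
- button (a joint): Travel of the blue catch button, 0 up, 0.006 m fully down. It moves straight down and springs back: 1.8 N at rest, 3.1 N fully down. The latch lets go of the cover after 2 to 3 mm. The button dips by itself as the cover snaps shut.
- button_top (a point): Middle of the top face of the blue button, 24 mm (x) by 44 mm (y), in front of the cover at printer x = -91, y = 0, z = 100 mm, that is 12 mm higher than the shut cover; the cover's front edge is 7 mm behind the button.
- cassette: Ribbon cassette: dark block 46 mm (x) by 100 mm (y) by 34 mm high with two ribbon rolls showing and an orange ribbed grip round its middle (28 mm long); on its +y end a white gear, 26 mm across, stands out 8 mm, its axis 17 mm above the underside. Origin at the middle of the underside of the block. About 0.1 to 0.2 kg. Loaded, its x, y and z lie along the printer's.
- gear_end (a point): Middle of the outer face of the white gear, at y = +58, z = 17 mm in the cassette's frame.
- mug: Orange mug, 81 mm across, 113 mm with its handle, 101 mm high; origin at the underside, at the middle of cup and handle together; handle to its -y. Not to be shifted.
- tape_roll: Roll of brown parcel tape lying flat, 92 mm across, 48 mm high; origin at the underside. Not to be shifted.
- stapler: Blue stapler, 137 by 34 mm, 46 mm high, along its x; origin at the underside. Not to be shifted.
- water_bottle: Clear water bottle with red cap, 65 mm across, 212 mm high, standing; origin at the underside. Not to be shifted.
- calculator: Pocket calculator, 125 (x) by 78 by 14 mm, lying flat; origin at the underside. Not to be shifted.

How it is judged:
By the outcome, as a careful person would: the job done as asked, in the order asked, and still so for the second after the job is handed in, with the robot touching nothing.
It also fails if it takes over 64 s, if anything falls off the work surface, if the arm or the gripper's body presses on something with over 40 N, if the wrist force passes 120 N, or if a joint passes its speed limit or range.

ROBOT

A 6-joint arm with a two-finger parallel gripper is mounted at the origin on a cart in front of the work surface, level with it; the furniture and walls round the work are solid. World frame = base frame: x ahead of the robot, y to its left, z up, the work surface at z = 0. Lengths are in mm, angles in degrees, forces in N, time in s.
With the tool pointing down it reaches from about 375 to 925 mm from the base axis. Payload 5.7 kg.
Tool frame: the origin (TCP) lies on the centre line of the jaws, within the pads' length; the fingertips stand 11 mm ahead of it and the grasp point (between the pads) lies 8 mm behind it; z points along the fingers, y is the line along which they close (so a half turn about z gives the same grasp; the last joint's range is limited). The gripper opens to 85 mm and grips with 20 to 120 N. Pads are 22 mm wide; open, the fingers measure 114 mm over their backs; the gripper's body (76 mm by 85 mm) begins 54 mm behind the grasp point. The pads swing forward as they close: fully open they stand 13 mm farther back than shut.
Start: joints at [-81.996, 20.558, 86.54, -0, 72.909, -6.595], TCP at [151.217, -580.601, 242.267] pointing down, gripper open.
Joint ranges: [-170.27, 170.27], [-57.76, 135], [12.27, 136.19], [-55.21, 235.2], [11.17, 155.16], [-170.74, 170.74]. Speed limits (degrees/s): [136.94, 136.94, 180, 180, 180, 180].

INTERFACE

Orientations are given as a 3x3 rotation matrix whose columns are the frame's x, y, z axes.
In Python, from rig import manip gives the robot as it stands.
- The arm moves only by the shell command python3 nudge.py 'ROWS'. ROWS is 1 to 8 rows, one to a line, with the numbers parted by commas; each row has 7 numbers: the finger opening in mm, then dx, dy, dz in m, then a rotation vector rx, ry, rz in units of 4 degrees; each row is the pose to reach, as a shift and turn from the pose commanded when the command began, along the tool's axes at that moment; what a row does not reach only later rows make up. A row lasts 1/8 s, in which the tool goes at most 62.5 mm and 10.7 degrees, less where a joint would pass 70% of its speed; a pose out of reach is approached as far as the arm can. The fingers move at their own pace and stop on an object; the grip force is fixed at half the most. Time passes only in rows, so rows that do not move let the fingers close. It prints the time, the measured TCP pose, the force, the opening and the grip force at its end. Input that does not fit is refused with a message, and nothing moves.
- manip.state(): the state, without advancing time (a new reading comes with each control period).
- manip.get_image(name): name is "scene" or "top" or "wrist"; returns the picture (384x512x3 uint8, blue, green, red); there is no depth.
- manip.camera_params(name): a dict with "fx", "fy", "cx", "cy" (pixels), "k1" (the pictures are not rectified: a ray, as slopes to the right and down, at radius r is drawn at 1 + k1 r^2 times it, then the intrinsics apply), "R" (3x3) and "t" (3): a world point X has camera coordinates R X + t. Camera axes: x right, y down, z forward; pixel columns grow to the right and rows downward; lengths in mm; the calibration is good to about 2 mm. A picture is of the moment at which its call begins: read the wrist's pose just before it. camera_params takes no time and is no camera call; for the wrist camera it gives the pose at the moment of the call.
- manip.finish_job(): hands the job in; it is judged then, once.
The state is a dict: "t": time; "joints": joint angles; "dq": joint speeds; "tau": joint torques, N m; "eef_pos": TCP position; "tool_rot": TCP orientation; "ft_force": force on the tool from outside, world axes, zero at the start; "ft_torque": the same for the moment, N m; "width": finger opening in mm; "grip_force": force on a finger pad.
Only numpy, scipy, OpenCV 4.12 (cv2) and the standard library are available. Lean on these libraries where they do the work, as an engineer would, in place of code of your own. Each camera call takes 0.05 s, during which the arm holds its last target. There are 200 camera calls.

## Working session

There is one attempt and no reset: what is moved stays moved. The work goes in short steps, Python scripts to look and compute and a shell command to move; the robot and the scene stay as the last step left them, time stands still between calls to the robot, and variables do not carry over. Pictures are saved under pics/ and viewed, at most 10 in all, crops included, and the job is handed in when it is done.

```bash
ls; mkdir -p pics
cat > h.py <<'E'
import numpy as np, cv2
from rig import manip
def snap(n,f):
    p=manip.camera_params(n); im=manip.get_image(n); cv2.imwrite('pics/'+f,im); return im,p
def ray(p,u,v):
    x=(u-p['cx'])/p['fx'];y=(v-p['cy'])/p['fy'];rd=np.hypot(x,y);r=rd
    for _ in range(30): r=rd/(1+p['k1']*r*r)
    s=r/rd if rd>0 else 1
    R=np.array(p['R']);t=np.array(p['t'])
    return -R.T@t, R.T@np.array([x*s,y*s,1])
def at(p,u,v,z):
    o,d=ray(p,u,v); return o+d*(z-o[2])/d[2]
def px(p,X):
    c=np.array(p['R'])@np.array(X,float)+np.array(p['t']);x,y=c[0]/c[2],c[1]/c[2];k=1+p['k1']*(x*x+y*y)
    return np.array([p['fx']*x*k+p['cx'],p['fy']*y*k+p['cy']])
E
python3 - <<'E'
from h import *
for n in('scene','top'):
    im,p=snap(n,n+'0.png'); print(n,{k:np.round(v,3).tolist() for k,v in p.items()})
a=cv2.imread('pics/top0.png');cv2.imwrite('pics/top0b.png',cv2.resize(a,(800,600),interpolation=cv2.INTER_CUBIC))
s=manip.state();print(s['t'],np.round(s['tool_rot'],3).tolist())
E
```

```text
nudge.py
pics
rig.py
scene {'fx': 371.811, 'fy': 371.811, 'cx': 255.135, 'cy': 187.982, 'k1': -0.011, 'R': [[-0.585, -0.811, 0.022], [-0.509, 0.345, -0.789], [0.632, -0.472, -0.614]], 't': [315.603, 322.629, 1011.369]}
top {'fx': 441.59, 'fy': 441.59, 'cx': 261.176, 'cy': 188.338, 'k1': -0.008, 'R': [[0.013, -1.0, 0.013], [-0.995, -0.015, -0.103], [0.103, -0.012, -0.995]], 't': [6.491, 533.27, 1323.672]}
0.1 [[0.968, 0.252, -0.0], [0.252, -0.968, 0.002], [0.0, -0.002, -1.0]]
```

View pics/top0b.png

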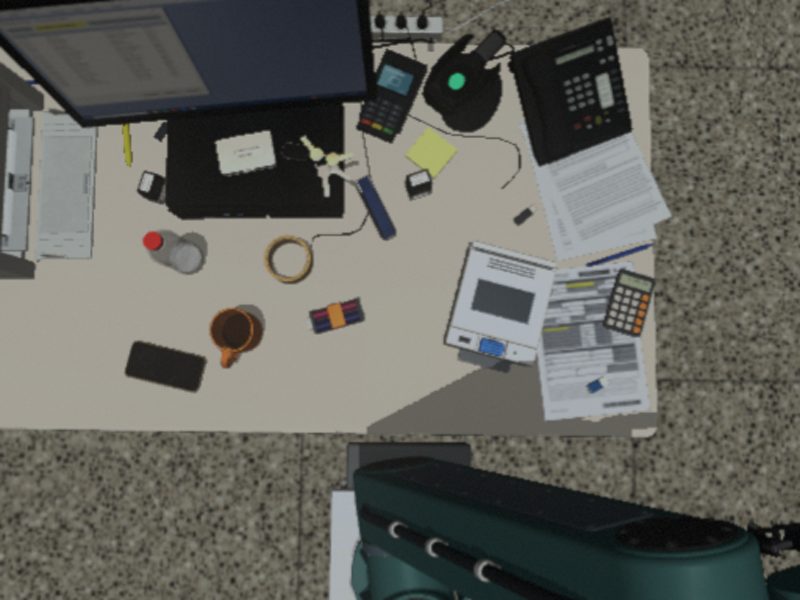

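View pics/scene0.png

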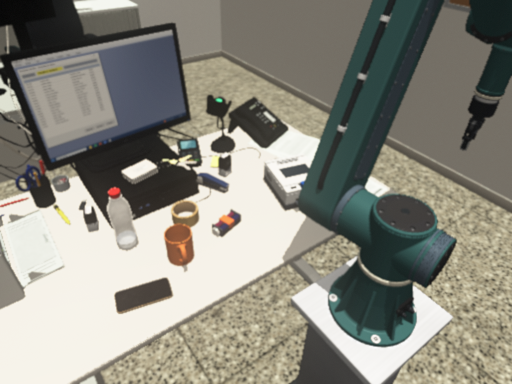

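The top view shows the printer at about (500,302) of the 800-wide picture with its button at (492,346). The cassette is at (336,315), the mug at (235,330), the tape at (289,259), the stapler at (377,207) and the calculator at (629,302). I'll enlarge the printer and cassette.

Run:
```python
from h import *
a=cv2.imread('pics/top0.png')
b=a[150:240,190:360]  # u 190..360, v 150..240
cv2.imwrite('pics/c1.png',cv2.resize(b,None,fx=4.7,fy=4.7,interpolation=cv2.INTER_CUBIC))
```

```text
(no output)
```

View pics/c1.png

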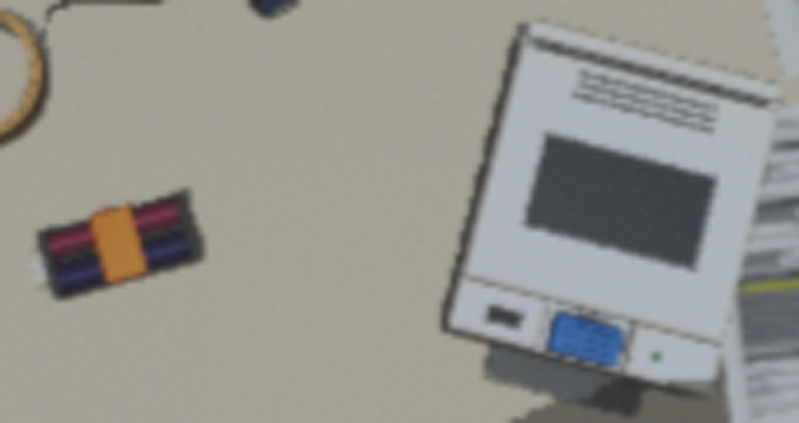

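Run:
```python
from h import *
p=manip.camera_params('top')
f=lambda x,y:(190+(x+.5)/4.7-.5,150+(y+.5)/4.7-.5)
from scipy.optimize import least_squares
def fit(obs,g):
    P=[at(p,*f(*o[0]),o[1][2]) for o in obs]
    for q in P: print(np.round(q,1))
    def r(s):
        c,n=np.cos(s[2]),np.sin(s[2])
        return np.concatenate([px(p,[s[0]*100+c*l[0]-n*l[1],s[1]*100+n*l[0]+c*l[1],l[2]])-f(*uv) for uv,l in obs])
    s=least_squares(r,g); print('fit',s.x[:2]*100,np.degrees(s.x[2]),np.round(s.fun,2))
fit([((527,25),(95,85,88)),((780,92),(95,-85,88)),((717,380),(-105,-85,88)),((447,322),(-105,85,88)),((587,338),(-91,0,100)),((722,342),(-72,-85,88)),((465,278),(-72,85,88))],[6,-3,-.2])
fit([((40,230),(23,50,34)),((58,297),(-23,50,34)),((188,192),(23,-50,34)),((203,257),(-23,-50,34)),((120,243),(0,0,34))],[6,1,.2])
s=manip.state();print(s['eef_pos'],s['tool_rot'])
for u,v,z in ((235,327,101),(289,259,48),(377,207,46),(629,302,14),(152,241,212)): print(np.round(at(p,(u+.5)*.64-.5,(v+.5)*.64-.5,z)))
```

```text
[ 627.7 -103.6   88. ]
[ 587.7 -262.5   88. ]
[ 407.4 -221.9   88. ]
[440.9 -54.8  88. ]
[ 431.9 -139.9  100. ]
[ 430.9 -225.2   88. ]
[468.3 -65.8  88. ]
fit [ 520.51814023 -161.74961254] -13.272616187661658 [-0.93 -1.63  1.25 -1.93 -0.52  2.98  0.03  1.06  0.34 -0.03  0.96 -0.
 -1.12 -0.6 ]
[498.5 204.9  34. ]
[455.5 192.1  34. ]
[524.6 110.   34. ]
[482.6  99.4  34. ]
[490.9 153.1  34. ]
fit [490.41540781 151.89419764] 15.72779656352588 [-0.45 -0.16 -0.56  0.24 -0.   -0.51  0.62  0.26  0.4   0.15]
[ 151.1325308  -580.03806519  241.51558613] [[ 9.67713996e-01  2.52050737e-01 -2.20505262e-04]
 [ 2.52050750e-01 -9.67712591e-01  1.66172971e-03]
 [ 2.05454480e-04 -1.66365761e-03 -9.99998595e-01]]
[461. 333. 101.]
[597. 246.  48.]
[703.  78.  46.]
[ 526. -425.   14.]
[599. 452. 212.]
```
Printer residuals: back at z=88 may be wrong: body back strip top (behind cover)? Back-right v residual 3px in residual. Body walls end at 76; back edge z? hinge at 78... Front points good. Maybe the back edge is at lower z. Exclude back points: use front corners, button, cover seam corners. Get wrist camera picture later for refine. Note the light: the printer's 13.3°. Left side has dark base visible.

The manual's scale: shifts go in m and turns go in units of 4 degrees. Converting my numbers, 80 mm is 0.08, -13 mm is -0.013, -59 degrees is -14.75.

```bash
python3 nudge.py '30,0.03,-0.024,-0.001,0,0,-1
30,0.08,-0.065,-0.004,0,0,-3
30,0.135,-0.109,-0.006,0,0,-5
30,0.19,-0.153,-0.008,0,0,-7
30,0.245,-0.197,-0.01,0,0,-9
30,0.3,-0.241,-0.013,0,0,-11
30,0.35,-0.282,-0.015,0,0,-13
30,0.395,-0.318,-0.017,0,0,-14.75' ; python3 nudge.py '30,0.022,0.018,-0.001,0,0,-0.75
30,0.022,0.018,-0.001,0,0,-0.75
30,0.022,0.018,-0.001,0,0,-0.75'
```

Run:
```python
from h import *
s=manip.state();print(s['eef_pos'],np.round(s['tool_rot'],3).tolist(),np.round(s['joints'],1),s['width'])
im,p=snap('wrist','w1.png');np.save('w1.npy',p,allow_pickle=True)
cv2.imwrite('pics/w1.png',cv2.resize(im,(800,600)))
```

```text
t: 1.1
eef_pos: [435.3, -196.7, 258.2]
tool_rot: [[0.278, 0.96, -0.0], [0.96, -0.278, 0.0], [0.0, -0.0, -1.0]]
ft_force: [0.3, -1.2, 0.4]
width: 29.8
grip_force: 0.0
t: 1.48
eef_pos: [457.3, -182.8, 258.8]
tool_rot: [[0.232, 0.973, -0.001], [0.973, -0.232, 0.0], [-0.0, -0.001, -1.0]]
ft_force: [0.4, 0.5, 0.2]
width: 30.0
grip_force: 0.0
[ 457.26969131 -182.75216933  258.84507838] [[0.232, 0.973, -0.001], [0.973, -0.232, 0.0], [-0.0, -0.001, -1.0]] [-29.8  10.8  98.1  -0.   71.2 -16.4] 30.00195838972796
```

View pics/w1.png

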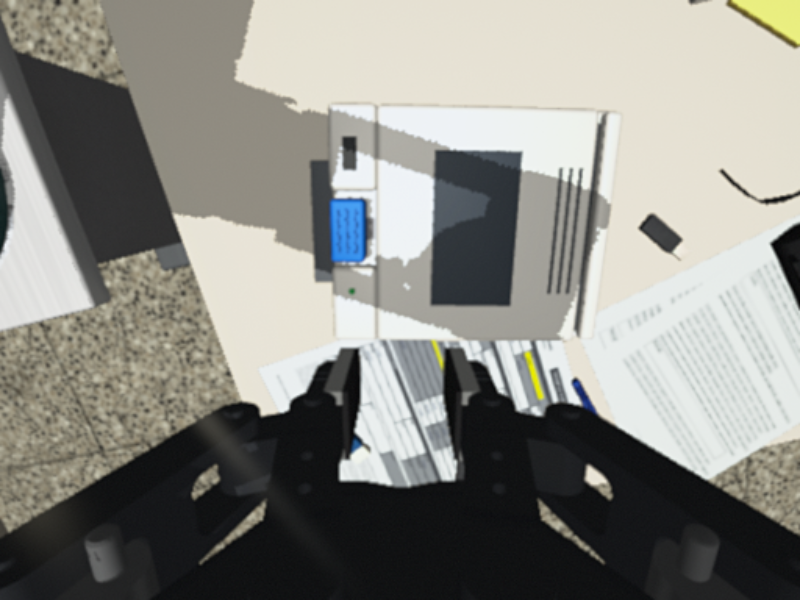

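Wrist view: deck corners at (331,104) and (336,338), cover seam at (377,105) to (378,339), button centre at (350,230).

Run:
```python
from h import *
from scipy.optimize import least_squares
p=np.load('w1.npy',allow_pickle=True).item()
f=lambda u,v:((u+.5)*.64-.5,(v+.5)*.64-.5)
obs=[((331,104),(-105,85,88)),((336,338),(-105,-85,88)),((377,105),(-72,85,88)),((378,339),(-72,-85,88)),((332,200),(-103,22,100)),((367,199),(-79,22,100)),((367,262),(-79,-22,100)),((333,261),(-103,-22,100))]
for b in ([],[((620,112),(95,85,88)),((593,340),(95,-85,88))]):
    o=obs+b
    for q in o: print(np.round(at(p,*f(*q[0]),q[1][2]),1),end='')
    def r(s):
        c,n=np.cos(s[2]),np.sin(s[2])
        return np.concatenate([px(p,[s[0]*100+c*l[0]-n*l[1],s[1]*100+n*l[0]+c*l[1],l[2]])-f(*uv) for uv,l in o])
    s=least_squares(r,[5.2,-1.6,-.2]); print('\nfit',s.x[:2]*100,np.degrees(s.x[2]),np.round(s.fun,1))
```

```text
[439.8 -56.2  88. ][ 398.4 -216.2   88. ][469.4 -64.   88. ][ 429.3 -224.4   88. ][ 425.5 -116.8  100. ][ 448.5 -121.7  100. ][ 437.7 -163.2  100. ][ 414.8 -157.   100. ]
fit [ 519.76574816 -162.51775292] -14.347980937949682 [-1.1 -1.9 -0.5  2.3  1.2 -2.1  0.2  2.1 -0.3 -1.1  0.1 -0.1  0.3  0.9
  0.1  1.2]
[439.8 -56.2  88. ][ 398.4 -216.2   88. ][469.4 -64.   88. ][ 429.3 -224.4   88. ][ 425.5 -116.8  100. ][ 448.5 -121.7  100. ][ 437.7 -163.2  100. ][ 414.8 -157.   100. ][ 627.8 -105.2   88. ][ 589.6 -263.9   88. ]
fit [ 519.15244869 -162.37035248] -14.26231762086819 [-1.8 -1.7 -0.9  2.4  0.4 -2.  -0.2  2.2 -1.  -0.9 -0.5 -0.  -0.2  1.
 -0.5  1.4  3.8 -2.7  1.   3.1]
```

```bash
cat >> h.py <<'E'
O=np.array([519.8,-162.2]);A=np.radians(-14.2)
def rep():
    s=manip.state();e=np.array(s['eef_pos']);d=e[:2]-O;c,n=np.cos(A),np.sin(A)
    T=np.array(s['tool_rot']);print('t %.2f printer xyz'%s['t'],np.round([c*d[0]+n*d[1],-n*d[0]+c*d[1],e[2]],1),'yaw y %.1f'%np.degrees(np.arctan2(T[1,1],T[0,1])),'tz',np.round(T[:,2],3),'F',np.round(s['ft_force'],1),'w %.1f'%s['width'])
E
python3 nudge.py '30,0.012,-0.004,0.025,0,0,0.2
30,0.025,-0.009,0.065,0,0,0.2
30,0.035,-0.013,0.105,0,0,0.2
30,0.035,-0.013,0.125,0,0,0.2
30,0.035,-0.013,0.125,0,0,0.2' >/dev/null; python3 -c "from h import *;rep()"
```

```text
t 2.15 printer xyz [-70.2  -0.8 132.9] yaw y -14.3 tz [-0.004  0.002 -1.   ] F [-0.7 -0.6  0.7] w 29.7
```

Converted, 18 mm is 0.018, 17 mm is 0.017.

```bash
python3 nudge.py '30,0.001,0.001,0.008,0,0,0
30,0.001,0.001,0.014,0,0,0
30,0.001,0.001,0.017,0,0,0
30,0.001,0.001,0.018,0,0,0' >/dev/null; python3 -c "from h import *;rep()"; python3 nudge.py '30,0,0,0.002,0,0,0
30,0,0,0.004,0,0,0
30,0,0,0.004,0,0,0' >/dev/null; python3 -c "from h import *;rep()"
```

```text
t 2.65 printer xyz [-67.3   0.9 116.3] yaw y -14.2 tz [ 0.  0. -1.] F [-0.5 -0.1 -0.9] w 30.3
t 3.02 printer xyz [-67.4   1.  112.1] yaw y -14.2 tz [-0.  0. -1.] F [-0.2  0.4  0.9] w 29.7
```

```bash
python3 nudge.py '30,0,0,0.001,0,0,0
30,0,0,0.002,0,0,0
30,0,0,0.002,0,0,0' >/dev/null; python3 -c "from h import *;rep()"; python3 nudge.py '30,0,0,0.001,0,0,0
30,0,0,0.002,0,0,0
30,0,0,0.002,0,0,0' >/dev/null; python3 -c "from h import *;rep()"
python3 -c "
from h import *
im,p=snap('wrist','w2.png');cv2.imwrite('pics/w2.png',cv2.resize(im[100:340,130:400],None,fx=2.2,fy=2.2,interpolation=cv2.INTER_CUBIC))"
```

```text
t 3.40 printer xyz [-67.3   0.9 110.3] yaw y -14.2 tz [ 0.  0. -1.] F [ 0.2 -0.4  1.4] w 29.9
t 3.77 printer xyz [-67.4   1.  108.1] yaw y -14.2 tz [-0.  0. -1.] F [0.  0.5 0.3] w 30.1
```

View pics/w2.png

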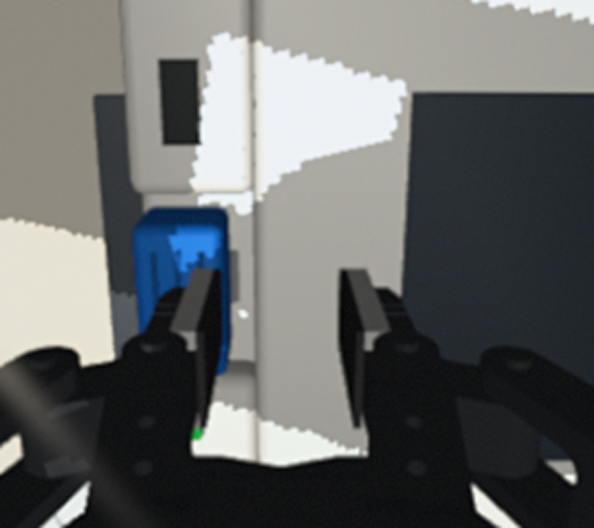

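The front finger, at about (195,300) in the crop, is over the blue button. The back finger, at (360,300), is over the cover. There is no contact yet, so I'll continue down.

```bash
for i in 1; do python3 nudge.py '30,0,0,0.001,0,0,0
30,0,0,0.002,0,0,0
30,0,0,0.002,0,0,0' >/dev/null; python3 -c "from h import *;rep()"; done; python3 nudge.py '30,0,0,0.001,0,0,0
30,0,0,0.002,0,0,0
30,0,0,0.002,0,0,0' >/dev/null; python3 -c "from h import *;rep()"
```

```text
t 4.20 printer xyz [-67.4   1.  106.3] yaw y -14.2 tz [-0.  0. -1.] F [-0.8  0.5  4.2] w 29.8
t 4.58 printer xyz [-67.4   1.  104.5] yaw y -14.2 tz [-0.  0. -1.] F [-1.2  1.   8.5] w 30.1
```

```bash
python3 - <<'E'
import numpy as np
K=lambda a:np.array([78-130*np.cos(a)+7*np.sin(a),81+130*np.sin(a)+7*np.cos(a)])
k0=np.array([-52.4,93.5])
for i,a in enumerate([.05,.1,.15,.2,.25,.3,.35,.4,.5,.6,.7,.8,.9,1.,1.1,1.2,1.3,1.4,1.45,1.5,1.55,1.6,1.65,1.7]):
    print(a,np.round(K(a)-k0,0))
E
python3 nudge.py '30,0,0,-0.002,0,0,0
30,0,0,-0.005,0,0,0
30,0,0.001,-0.008,0,0,0
30,0,0.001,-0.008,0,0,0' >/dev/null; python3 -c "
from h import *
rep();im,p=snap('wrist','w3.png');cv2.imwrite('pics/w3.png',cv2.resize(im[100:340,130:400],None,fx=2.2,fy=2.2,interpolation=cv2.INTER_CUBIC))"
```

```text
0.05 [1. 1.]
0.1 [2. 7.]
0.15 [ 3. 14.]
0.2 [ 4. 20.]
0.25 [ 6. 26.]
0.3 [ 8. 33.]
0.35 [11. 39.]
0.4 [13. 45.]
0.5 [20. 56.]
0.6 [27. 67.]
0.7 [35. 77.]
0.8 [45. 86.]
0.9 [55. 94.]
1.0 [ 66. 101.]
1.1 [ 78. 107.]
1.2 [ 90. 111.]
1.3 [102. 115.]
1.4 [115. 117.]
1.45 [122. 117.]
1.5 [128. 118.]
1.55 [135. 118.]
1.6 [141. 117.]
1.65 [148. 117.]
1.7 [154. 116.]
t 5.08 printer xyz [-66.2   1.  112.3] yaw y -14.2 tz [ 0. -0. -1.] F [-0.4 -0.5  1.5] w 29.8
```

View pics/w3.png

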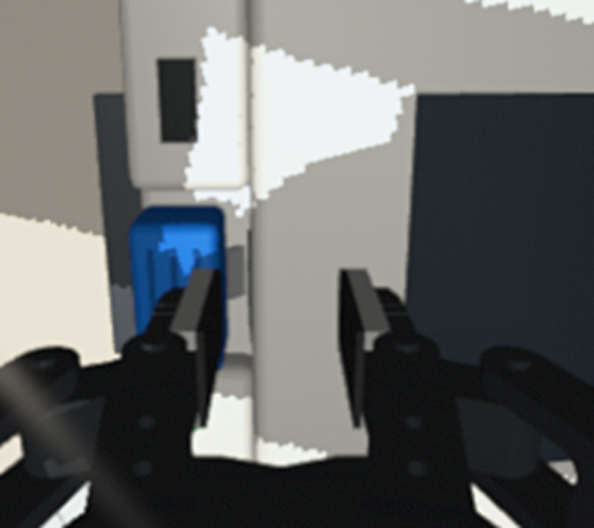

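The cover edge at (250,300) has lifted against the back finger, with about 1.5 N on it. I'll ease it up along the arc.

Converted, -25 mm is -0.025, 25 mm is 0.025.

```bash
python3 nudge.py '30,0,0.002,-0.006,0,0,0
30,0,0.003,-0.012,0,0,0
30,0,0.005,-0.018,0,0,0
30,0,0.007,-0.025,0,0,0
30,0,0.009,-0.031,0,0,0
30,0,0.012,-0.037,0,0,0
30,0,0.018,-0.048,0,0,0
30,0,0.025,-0.059,0,0,0' >/dev/null; python3 -c "from h import *;rep()"; python3 nudge.py '30,0,0.008,-0.009,0,0,0
30,0,0.018,-0.018,0,0,0
30,0,0.028,-0.027,0,0,0
30,0,0.028,-0.027,0,0,0' >/dev/null;python3 -c "
from h import *
rep();im,p=snap('scene','s3.png');im,p=snap('wrist','w4.png');cv2.imwrite('pics/w4.png',np.hstack([cv2.resize(im,(400,300)),cv2.resize(cv2.imread('pics/s3.png')[100:250,200:400],(400,300))]))"
```

```text
t 6.12 printer xyz [-40.8   0.9 172. ] yaw y -14.2 tz [ 0.  0. -1.] F [ 1.3  0.1 -0.2] w 29.9
t 6.62 printer xyz [-13.5   1.  199.2] yaw y -14.2 tz [-0.002  0.001 -1.   ] F [-5.8  0.4  5.9] w 30.0
```

View pics/w4.png

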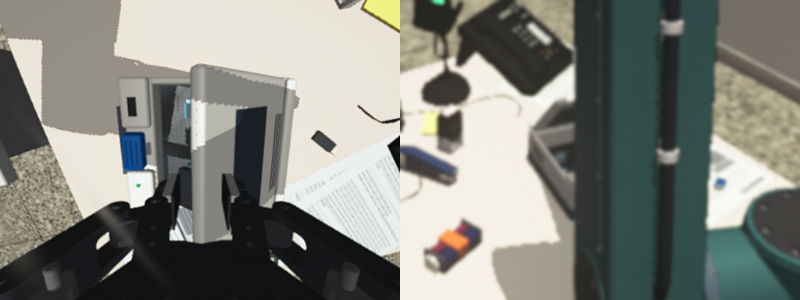

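The cover is at about 0.8 rad and is following the back finger. I'll re-check the force while holding still.

```bash
python3 nudge.py '30,0,0,0,0,0,0' >/dev/null; python3 -c "from h import *;rep()"
```

```text
t 6.85 printer xyz [-14.3   1.1 198.4] yaw y -14.2 tz [-0.003  0.001 -1.   ] F [-3.9  0.9  4.9] w 30.0
```

Converted, -2 mm is -0.002, 1 mm is 0.001.

```bash
python3 nudge.py '40,0,-0.002,0,0,0,0
50,0,-0.007,0,0,0,0
50,0,-0.008,0.001,0,0,0' >/dev/null; python3 -c "
from h import *
rep();print(manip.state()['ft_torque']);im,p=snap('wrist','w5.png');cv2.imwrite('pics/w5.png',cv2.resize(im[80:340,110:420],None,fx=2.2,fy=2.2))"
```

```text
t 7.22 printer xyz [-21.4   0.9 197.3] yaw y -14.2 tz [ 0. -0. -1.] F [ 0.6 -0.7  0.8] w 50.1
[-0.01699653 -0.103333   -0.00161446]
```

View pics/w5.png

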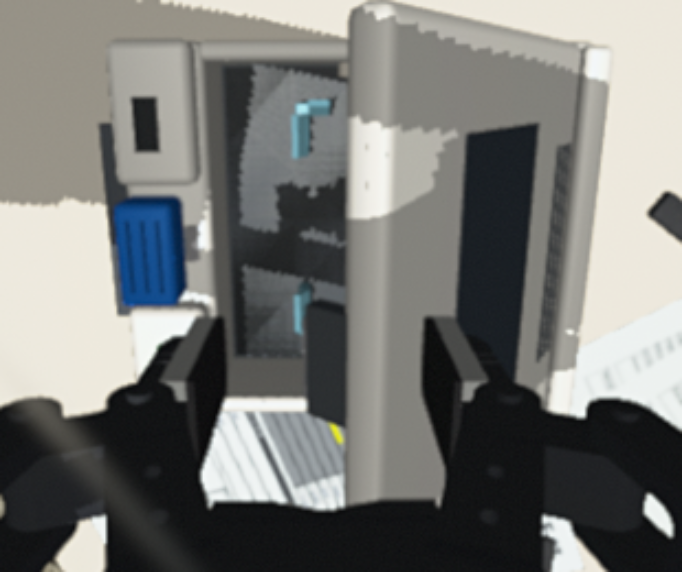

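A catch tab under the cover, at (325,360), had met the front finger. With a wider gap the force is back to about 1 N, so I'll continue the arc.

Converted, -23 mm is -0.023, -22 mm is -0.022.

```bash
python3 nudge.py '50,0,0.01,-0.007,0,0,0
50,0,0.022,-0.012,0,0,0
50,0,0.034,-0.016,0,0,0
50,0,0.046,-0.02,0,0,0
50,0,0.059,-0.022,0,0,0
50,0,0.072,-0.023,0,0,0
50,0,0.079,-0.023,0,0,0
50,0,0.085,-0.023,0,0,0' >/dev/null; python3 -c "from h import *;rep()"; python3 nudge.py '50,0,0.006,0,0,0,0
50,0,0.012,0.001,0,0,0
50,0,0.017,0.001,0,0,0
50,0,0.02,0.001,0,0,0
50,0,0.02,0.001,0,0,0' >/dev/null;python3 -c "
from h import *
rep();im,p=snap('wrist','w6.png');cv2.imwrite('pics/w6.png',im)"
```

```text
t 8.28 printer xyz [ 63.8   1.  219.9] yaw y -14.2 tz [-0.001  0.    -1.   ] F [ 0.2 -0.2 -1. ] w 49.8
t 8.90 printer xyz [ 83.7   0.9 219.2] yaw y -14.2 tz [-0.  0. -1.] F [-0.5 -1.2  0. ] w 50.1
```

View pics/w6.png

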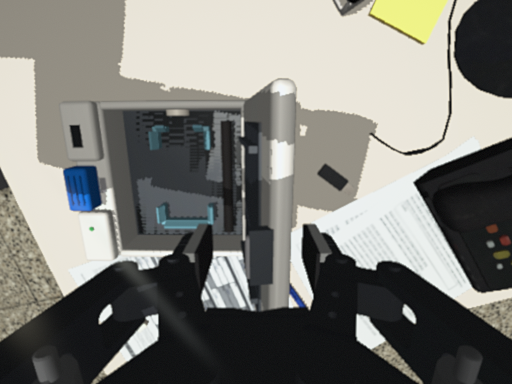

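The cover stands fully open. The cradle's open-slot end is at the image top (about (185,137)), and the closed end is at (187,218). I'll lift clear and go to the cassette.

Converted, 185 mm is 0.185, -45 mm is -0.045, -29.9 degrees is -7.475.

```bash
python3 nudge.py '50,0,0,-0.02,0,0,0
50,0,0.001,-0.045,0,0,0
50,0.035,-0.023,-0.052,0,0,-0.75
70,0.085,-0.055,-0.05,0,0,-2.5
85,0.135,-0.088,-0.04,0,0,-4.25
85,0.185,-0.12,-0.02,0,0,-6
85,0.23,-0.149,0.01,0,0,-7
85,0.255,-0.165,0.026,0,0,-7.475' >/dev/null; python3 nudge.py '85,0.007,-0.004,0.003,0,0,0
85,0.007,-0.004,0.003,0,0,0'; python3 -c "
from h import *
im,p=snap('wrist','w7.png');np.save('w7.npy',p,allow_pickle=True);cv2.imwrite('pics/w7.png',cv2.resize(im,(800,600)))"
```

```text
t: 10.2
eef_pos: [497.9, 111.3, 190.5]
tool_rot: [[-0.271, 0.963, 0.0], [0.963, 0.271, -0.0], [-0.0, -0.0, -1.0]]
ft_force: [0.4, -1.2, 0.8]
width: 85.2
grip_force: 0.0
```

View pics/w7.png

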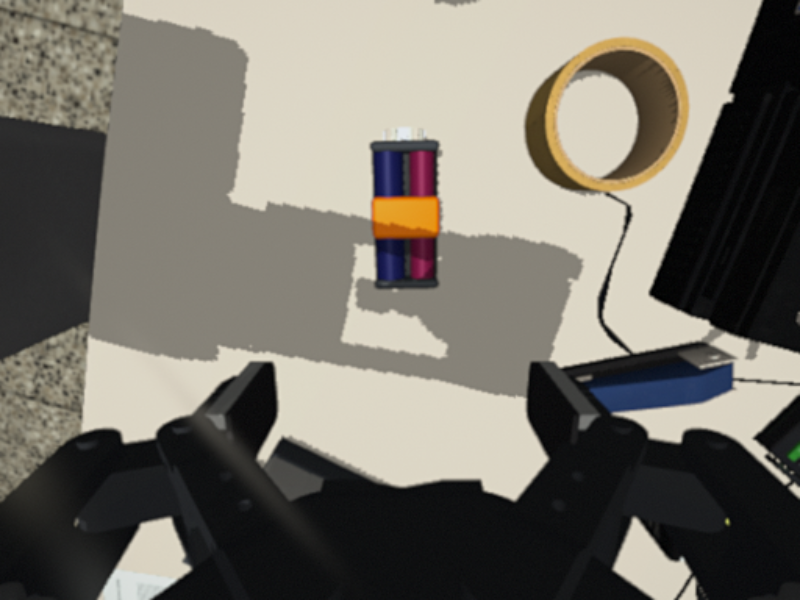

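The cassette is aligned with the tool, its gear at the top (405,133). The orange grip spans (373,198) to (439,237).

Run:
```python
from h import *
from scipy.optimize import least_squares
p=np.load('w7.npy',allow_pickle=True).item()
f=lambda u,v:((u+.5)*.64-.5,(v+.5)*.64-.5)
o=[((373,198),(-23,14,34)),((439,197),(23,14,34)),((439,237),(23,-14,34)),((374,238),(-23,-14,34)),((372,143),(-23,50,34)),((438,142),(23,50,34)),((377,284),(-23,-50,34)),((437,284),(23,-50,34))]
for q in o: print(np.round(at(p,*f(*q[0]),q[1][2]),1),end='')
def r(s):
    c,n=np.cos(s[2]),np.sin(s[2])
    return np.concatenate([px(p,[s[0]*100+c*l[0]-n*l[1],s[1]*100+n*l[0]+c*l[1],l[2]])-f(*uv) for uv,l in o])
s=least_squares(r,[4.9,1.5,.27]); print('\nfit',s.x[:2]*100,np.degrees(s.x[2]),np.round(s.fun,1))
st=manip.state();T=np.array(st['tool_rot']);print(st['eef_pos'],T.T@(np.append(s.x[:2]*100,18)-st['eef_pos']))
```

```text
[464.8 161.8  34. ][507.  174.3  34. ][514.7 148.9  34. ][472.3 136.2  34. ][455.4 195.3  34. ][496.2 207.4  34. ][482.5 105.7  34. ][522.9 117.1  34. ]
fit [489.54372316 155.54865069] 16.560814743819275 [-1.1 -0.9  0.9 -1.   0.8  0.4 -0.9  0.4 -1.6 -2.3  1.8 -2.3 -1.7  3.8
  1.8  3.2]
[498.69146498 110.90136525 190.92932173] [ 45.56947314   3.04335473 172.90394068]
```

```bash
python3 nudge.py '85,0.015,0.001,0.03,0,0,-0.2
85,0.033,0.002,0.075,0,0,-0.2
85,0.045,0.003,0.115,0,0,-0.2
85,0.0453,0.003,0.145,0,0,-0.2
85,0.0453,0.003,0.162,0,0,-0.2
85,0.0453,0.003,0.171,0,0,-0.2
85,0.0453,0.003,0.1755,0,0,-0.2
85,0.0453,0.003,0.1755,0,0,-0.2'; python3 -c "
from h import *
im,p=snap('wrist','w8.png')"; python3 nudge.py '40,0,0,0,0,0,0
40,0,0,0,0,0,0
40,0,0,0,0,0,0
40,0,0,0,0,0,0
40,0,0,0,0,0,0'
```

```text
t: 11.25
eef_pos: [489.3, 155.7, 15.2]
tool_rot: [[-0.283, 0.959, 0.001], [0.959, 0.283, 0.0], [-0.0, 0.001, -1.0]]
ft_force: [-0.7, -0.4, 0.0]
width: 85.0
grip_force: 0.0
t: 11.92
eef_pos: [489.0, 156.1, 15.3]
tool_rot: [[-0.284, 0.959, 0.001], [0.959, 0.284, 0.0], [-0.0, 0.001, -1.0]]
ft_force: [-0.2, -0.3, 5.5]
width: 45.0
grip_force: 62.3
```

```bash
python3 nudge.py '40,0,0,-0.01,0,0,0
40,0,0,-0.04,0,0,0
40,0,0,-0.08,0,0,0
40,0,0,-0.12,0,0,0
40,-0.02,-0.004,-0.145,0,0,0.5
40,-0.055,-0.011,-0.15,0,0,1.5
40,-0.1,-0.019,-0.15,0,0,2.75
40,-0.15,-0.029,-0.15,0,0,4'|head -2; python3 nudge.py '40,-0.045,-0.021,0,0,0,1.125
40,-0.09,-0.041,0,0,0,2.25
40,-0.13,-0.06,0,0,0,3.125
40,-0.15,-0.07,0,0,0,3.675
40,-0.15,-0.07,0,0,0,3.675
40,-0.15,-0.07,0,0,0,3.675' >/dev/null; python3 -c "
from h import *
rep();im,p=snap('wrist','w9.png');np.save('w9.npy',p,allow_pickle=True);cv2.imwrite('pics/w9.png',cv2.resize(im,(800,600)))"
```

```text
t: 12.92
eef_pos: [503.3, 3.0, 165.5]
t 13.68 printer xyz [-86.3  -5.3 165. ] yaw y -14.2 tz [ 0.  0. -1.] F [ 0.6 -0.6 -1.7] w 44.9
```

View pics/w9.png

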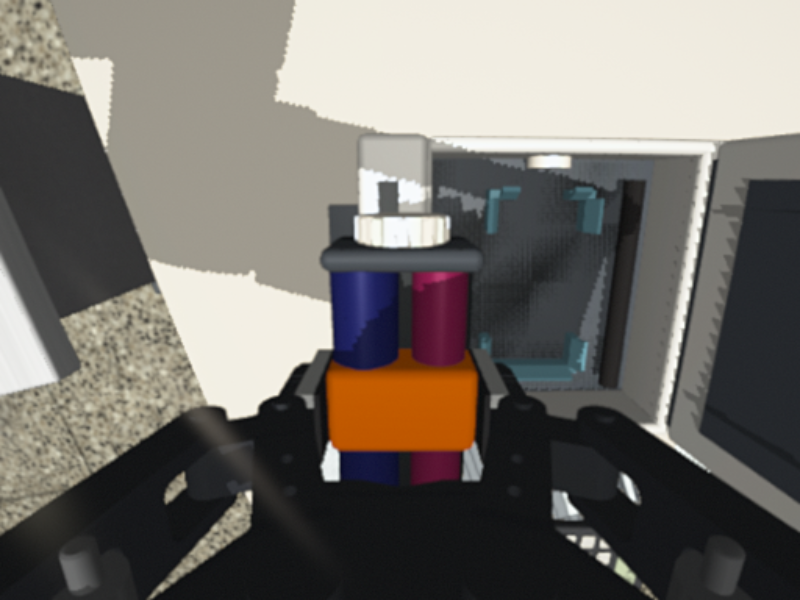

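I'm past the 10-picture limit: that was the 11th view, so I will view no more and work from numbers. This picture shows the cassette held square: end-plate corners at (322,250) and (482,250), gear at (355–450, 215–240). The cradle cheeks are at (487,190), (603,190), (482,340) and (588,340).

Run:
```python
from h import *
p=np.load('w9.npy',allow_pickle=True).item()
f=lambda u,v:((u+.5)*.64-.5,(v+.5)*.64-.5)
g=lambda q:np.round((np.array(q)+.5)/.64-.5,0)
s=manip.state();e=np.array(s['eef_pos']);T=np.array(s['tool_rot']);print(e)
for d in(-4,0,4):
    print(d,[g(px(p,e+T@np.array(v))) for v in ((50+d,-23,-18.8),(50+d,23,-18.8),(58+d,0,-15),(14+d,-23,-18.8),(14+d,23,-18.8),(-14+d,-23,-18.8),(-14+d,23,-18.8))])
c,n=np.cos(A),np.sin(A)
def P(u,v,z):
    d=at(p,*f(u,v),z)[:2]-O; return np.round([c*d[0]+n*d[1],-n*d[0]+c*d[1]],1)
for q in((487,190,50),(603,190,50),(482,378,50),(588,378,50),(520,190,50),(577,190,50),(433,152,76),(703,152,76)):print(q,P(*q))
def Q(x,y,z): return g(px(p,[O[0]+c*x-n*y,O[1]+n*x+c*y,z]))
for q in((-34,59,50),(34,59,50),(-34,-59,50),(34,-59,50),(-16,53,50),(16,53,50),(70,77,76),(-68,77,76)):print(q,Q(*q))
```

```text
[ 434.9506144  -145.93641207  164.90680696]
-4 [array([314., 261.]), array([484., 261.]), array([399., 229.]), array([321., 383.]), array([478., 383.]), array([326., 465.]), array([474., 465.])]
0 [array([313., 246.]), array([485., 246.]), array([399., 215.]), array([320., 370.]), array([479., 370.]), array([325., 454.]), array([474., 453.])]
4 [array([312., 231.]), array([486., 231.]), array([399., 199.]), array([319., 357.]), array([479., 357.]), array([324., 442.]), array([475., 442.])]
(487, 190, 50) [-37.1  58.4]
(603, 190, 50) [29.6 58.8]
(482, 378, 50) [-34.3 -57.9]
(588, 378, 50) [ 34.2 -58.3]
(520, 190, 50) [-18.2  58.5]
(577, 190, 50) [14.6 58.7]
(433, 152, 76) [-69.9  76.9]
(703, 152, 76) [67.3 78.4]
(-34, 59, 50) [492. 189.]
(34, 59, 50) [610. 190.]
(-34, -59, 50) [482. 380.]
(34, -59, 50) [588. 379.]
(-16, 53, 50) [523. 200.]
(16, 53, 50) [579. 200.]
(70, 77, 76) [708. 155.]
(-68, 77, 76) [437. 152.]
```

Measurements agree to about 2 mm. The cradle is marginally forward (about −1 mm in x) and yawed about +0.5° from my estimate. Moving over it and down to just above the lead-in.

The manual's scale: shifts go in m and turns go in units of 4 degrees. Converting my numbers, 70 mm is 0.07, 65 mm is 0.065, -0.5 degrees is -0.125.

```bash
python3 nudge.py '40,0.001,0.015,0,0,0,-0.125
40,0.003,0.04,0,0,0,-0.125
40,0.005,0.065,0.005,0,0,-0.125
40,0.0053,0.08,0.02,0,0,-0.125
40,0.0053,0.0854,0.045,0,0,-0.125
40,0.0053,0.0854,0.07,0,0,-0.125
40,0.0053,0.0854,0.086,0,0,-0.125
40,0.0053,0.0854,0.091,0,0,-0.125'>/dev/null; python3 -c "from h import *;rep()"; python3 nudge.py '40,0,0,0,0,0,0
40,0,0,0.002,0,0,0
40,0,0,0.004,0,0,0' >/dev/null; python3 -c "from h import *;rep()"
```

```text
t 14.72 printer xyz [-1.   0.1 72.7] yaw y -13.7 tz [-0.001  0.001 -1.   ] F [-0.3 -0.7 -1.7] w 44.9
t 15.10 printer xyz [-0.3 -0.7 70.4] yaw y -13.7 tz [ 0.001 -0.001 -1.   ] F [-0.3 -0.2 -2.1] w 45.1
```

Now lowering slowly, watching the force.

```bash
python3 nudge.py '40,0,0,0.002,0,0,0
40,0,0,0.004,0,0,0
40,0,0,0.006,0,0,0
40,0,0,0.008,0,0,0
40,0,0,0.008,0,0,0' >/dev/null; python3 -c "from h import *;rep()"; python3 nudge.py '40,0,0,0.002,0,0,0
40,0,0,0.004,0,0,0
40,0,0,0.006,0,0,0
40,0,0,0.006,0,0,0' >/dev/null; python3 -c "from h import *;rep()"
```

```text
t 15.72 printer xyz [-1.1 -0.5 61.5] yaw y -13.7 tz [-0.  0. -1.] F [-0.2  0.6 -1.6] w 44.8
t 16.23 printer xyz [-1.1 -0.5 55.5] yaw y -13.7 tz [-0.  0. -1.] F [ 0.5 -0.  -0.5] w 45.1
```

Converted, 5 mm is 0.005, 4 mm is 0.004.

```bash
python3 nudge.py '40,0,0,0.002,0,0,0
40,0,0,0.004,0,0,0
40,0,0,0.005,0,0,0
40,0,0,0.005,0,0,0' >/dev/null; python3 -c "from h import *;rep()"
```

```text
t 16.73 printer xyz [-1.  -0.5 50.6] yaw y -13.7 tz [-0.  0. -1.] F [ 0.1 -0.3 -0.8] w 45.0
```

```bash
python3 nudge.py '40,0,0,0.001,0,0,0
40,0,0,0.002,0,0,0
40,0,0,0.003,0,0,0
40,0,0,0.003,0,0,0' >/dev/null; python3 -c "from h import *;rep()";  python3 nudge.py '40,0,0,0.001,0,0,0
40,0,0,0.002,0,0,0
40,0,0,0.002,0,0,0' >/dev/null; python3 -c "from h import *;rep()"
```

```text
t 17.23 printer xyz [-1.  -0.5 47.6] yaw y -13.7 tz [-0.  0. -1.] F [-0.1 -1.2 -0.8] w 45.3
t 17.60 printer xyz [-1.  -0.5 45.6] yaw y -13.7 tz [-0.  0. -1.] F [-0.8 -0.5 -1.5] w 45.1
```

Converted, 1 mm is 0.001, 0.5 mm is 0.0005.

```bash
python3 nudge.py '40,0,0,0.0005,0,0,0
40,0,0,0.001,0,0,0
40,0,0,0.001,0,0,0' >/dev/null; python3 -c "from h import *;rep()";  python3 nudge.py '40,0,0,0.0005,0,0,0
40,0,0,0.0005,0,0,0' >/dev/null; python3 -c "from h import *;rep()"
```

```text
t 17.98 printer xyz [-0.9 -0.5 45.3] yaw y -13.7 tz [ 0.  0. -1.] F [-2.4  1.6  6.2] w 44.9
t 18.23 printer xyz [-0.8 -0.5 45.4] yaw y -13.7 tz [ 0. -0. -1.] F [-3.4  1.1 12.7] w 45.1
```

Floor contact came at the expected height (TCP 45.3), so the cassette is seated. I'll release and lift straight up.

Converted, -1 mm is -0.001, -90 mm is -0.09.

```bash
python3 nudge.py '40,0,0,-0.001,0,0,0
62,0,0,-0.001,0,0,0
62,0,0,-0.001,0,0,0
62,0,0,-0.001,0,0,0
62,0,0,-0.01,0,0,0
62,0,0,-0.03,0,0,0
62,0,0,-0.06,0,0,0
62,0,0,-0.09,0,0,0' >/dev/null; python3 -c "from h import *;rep()"; python3 nudge.py '62,-0.02,-0.05,-0.03,0,0,0
30,-0.04,-0.086,-0.03,0,0,0
0,-0.04,-0.086,-0.03,0,0,0
0,-0.04,-0.086,-0.03,0,0,0' >/dev/null
python3 - <<'E'
from h import *
rep();im,p=snap('wrist','w10.png')
c,n=np.cos(A),np.sin(A)
# rectify at cassette top z=64: check predicted end plate & orange band by colour
h=cv2.cvtColor(im,cv2.COLOR_BGR2HSV);m=cv2.inRange(h,(5,170,70),(18,255,255))
k,l,st,ce=cv2.connectedComponentsWithStats(m);i=1+np.argmax(st[1:,4]);ys,xs=np.where(l==i)
r=cv2.minAreaRect(np.c_[xs,ys].astype(np.float32));print(st[i],r)
for q in cv2.boxPoints(r):
    d=at(p,*q,64)[:2]-O;print(np.round([c*d[0]+n*d[1],-n*d[0]+c*d[1]],1),end='')
E
```

```text
t 19.23 printer xyz [ -1.   -0.5 135.5] yaw y -13.7 tz [-0.  0. -1.] F [ 0.6  0.8 -0. ] w 61.8
t 19.73 printer xyz [-85.7 -41.4 164.8] yaw y -13.7 tz [ 0.002 -0.001 -1.   ] F [0.5 0.2 0.4] w 7.4
[ 321  133   61   34 1853] ((351.0, 149.5), (33.0, 60.0), 90.0)
[-31.   13.2][20.4 13.9][ 23.9 -14.4][-29.1 -14.9]
```

The orange band measures 28 mm long at z 64 and is centred on y 0, so the cassette sits flat and centred. Next I'll go over and behind the cover, fingers shut.

Converted, 12 mm is 0.012, 215 mm is 0.215.

```bash
python3 nudge.py '0,0.005,0.005,-0.04,0,0,0
0,0.012,0.03,-0.09,0,0,0
0,0.02,0.075,-0.112,0,0,0
0,0.03,0.125,-0.112,0,0,0
0,0.04,0.175,-0.112,0,0,0
0,0.041,0.205,-0.112,0,0,0
0,0.041,0.215,-0.1,0,0,0
0,0.041,0.215,-0.075,0,0,0' >/dev/null; python3 -c "from h import *;rep()"; python3 nudge.py '0,0,0,0.015,0,0,0
0,0,0,0.02,0,0,0
0,0,0,0.02,0,0,0' >/dev/null
python3 - <<'E'
from h import *
rep()
r=138
K=lambda a:np.array([78-r*np.cos(a)+7*np.sin(a),81+r*np.sin(a)+7*np.cos(a)])
for a in [1.75,1.7,1.6,1.5,1.4,1.3,1.2,1.1,1,.9,.8,.7,.6,.5,.4,.3,.2,.15,.1,.05,0]: print(a,np.round(K(a)+[14.5,11]))
E
```

```text
t 20.77 printer xyz [129.2   1.9 238.5] yaw y -13.7 tz [ 0.001 -0.    -1.   ] F [-0.2 -0.2 -0.5] w -0.3
t 21.15 printer xyz [127.8   1.6 219.2] yaw y -13.7 tz [-0.  0. -1.] F [ 0.9  0.5 -0.8] w 0.3
1.75 [124. 227.]
1.7 [117. 228.]
1.6 [104. 230.]
1.5 [ 90. 230.]
1.4 [ 76. 229.]
1.3 [ 62. 227.]
1.2 [ 49. 223.]
1.1 [ 36. 218.]
1 [ 24. 212.]
0.9 [ 12. 204.]
0.8 [  1. 196.]
0.7 [ -9. 186.]
0.6 [-17. 176.]
0.5 [-25. 164.]
0.4 [-32. 152.]
0.3 [-37. 139.]
0.2 [-41. 126.]
0.15 [-43. 120.]
0.1 [-44. 113.]
0.05 [-45. 106.]
0 [-46.  99.]
```

Converted, -104 mm is -0.104, -92 mm is -0.092.

```bash
python3 nudge.py '0,0,-0.012,-0.004,0,0,0
0,0,-0.025,-0.008,0,0,0
0,0,-0.038,-0.01,0,0,0
0,0,-0.052,-0.01,0,0,0
0,0,-0.066,-0.008,0,0,0
0,0,-0.079,-0.004,0,0,0
0,0,-0.092,0.001,0,0,0
0,0,-0.104,0.007,0,0,0' >/dev/null; python3 -c "from h import *;rep()"; python3 nudge.py '0,0,-0.012,0.008,0,0,0
0,0,-0.023,0.016,0,0,0
0,0,-0.033,0.026,0,0,0
0,0,-0.041,0.036,0,0,0
0,0,-0.041,0.036,0,0,0' >/dev/null
python3 - <<'E'
from h import *
rep();im,p=snap('wrist','w11.png')
E
```

```text
t 22.15 printer xyz [ 23.2   0.7 211.7] yaw y -13.7 tz [-0.  0. -1.] F [ 0.6 -0.5  1.2] w 0.2
t 22.77 printer xyz [-18.3   0.4 175.1] yaw y -13.7 tz [-0.002  0.001 -1.   ] F [ 0.9 -0.3  1.9] w 0.1
```

The force points along the cover's normal, so the cover is following down.

Converted, 63 mm is 0.063, 56 mm is 0.056.

```bash
python3 nudge.py '0,0,-0.007,0.012,0,0,0
0,0,-0.014,0.024,0,0,0
0,0,-0.019,0.037,0,0,0
0,0,-0.023,0.05,0,0,0
0,0,-0.025,0.056,0,0,0
0,0,-0.026,0.063,0,0,0
0,0,-0.026,0.063,0,0,0' >/dev/null; python3 -c "from h import *;rep()"; python3 nudge.py '0,0,0,0.003,0,0,0
0,0,0,0.006,0,0,0
0,0,-0.001,0.009,0,0,0
0,0,-0.001,0.011,0,0,0
0,0,-0.001,0.011,0,0,0' >/dev/null; python3 -c "from h import *;rep()"
```

```text
t 23.70 printer xyz [-43.2   0.2 112.8] yaw y -13.7 tz [-0.001  0.001 -1.   ] F [-0.3  0.   2.1] w 0.0
t 24.32 printer xyz [-43.8   0.  102.1] yaw y -13.7 tz [ 0.  0. -1.] F [ 0.7 -0.1  0.1] w 0.2
```

```bash
python3 nudge.py '0,0,0,0.001,0,0,0
0,0,0,0.0025,0,0,0
0,0,0,0.003,0,0,0
0,0,0,0.003,0,0,0' >/dev/null; python3 -c "from h import *;rep()"
```

```text
t 24.82 printer xyz [-43.9   0.1  99.2] yaw y -13.7 tz [-0.  0. -1.] F [-1.  -0.4  2. ] w -0.2
```

Converted, 1.5 mm is 0.0015, 1 mm is 0.001.

```bash
python3 nudge.py '0,0,0,0.001,0,0,0
0,0,0,0.0015,0,0,0
0,0,0,0.0015,0,0,0' >/dev/null; python3 -c "from h import *;rep()"
```

```text
t 25.20 printer xyz [-43.9   0.1  98. ] yaw y -13.7 tz [ 0.  0. -1.] F [-1.4  0.4  6. ] w -0.2
```

```bash
python3 nudge.py '0,0,0,0.001,0,0,0
0,0,0,0.002,0,0,0
0,0,0,0.002,0,0,0' >/dev/null; python3 -c "from h import *;rep()"; python3 nudge.py '0,0,0,-0.003,0,0,0
0,0,0,-0.007,0,0,0
0,0,0,-0.01,0,0,0
0,0,0,-0.01,0,0,0' >/dev/null
python3 - <<'E'
from h import *
rep();f=[]
for i in range(3):
    im,p=snap('wrist','w12.png');f.append(manip.state()['ft_force'][2])
print(f)
E
python3 nudge.py '0,0,0,-0.02,0,0,0
0,0,0,-0.06,0,0,0
0,0,-0.02,-0.11,0,0,0
0,-0.01,-0.02,-0.15,0,0,0
0,-0.035,-0.02,-0.15,0,0,0
0,-0.035,-0.02,-0.15,0,0,0' >/dev/null
python3 - <<'E'
from h import *
rep();im,p=snap('wrist','w13.png')
# dark panel & cover seam check: warp z=88 plane into printer frame, compare with earlier shut view w1
c,n=np.cos(A),np.sin(A)
def warp(im,p,s):
    xs=np.arange(-110,100);ys=np.arange(90,-91,-1)
    m=np.array([[px(p,[O[0]+c*x-n*y,O[1]+n*x+c*y,88]) for x in xs] for y in ys],np.float32)
    return cv2.remap(im,m[...,0],m[...,1],cv2.INTER_LINEAR)
def panel(w):
    g=cv2.cvtColor(w,cv2.COLOR_BGR2GRAY);m=(g<75).astype(np.uint8)
    k,l,st,ce=cv2.connectedComponentsWithStats(m[20:150,60:180]);return sorted(st[1:].tolist(),key=lambda a:-a[4])[:2]
p1=np.load('w1.npy',allow_pickle=True).item();i1=cv2.resize(cv2.imread('pics/w1.png'),(512,384))
w1,w2=warp(i1,p1,0),warp(im,p,0);print(panel(w1),panel(w2))
E
```

```text
t 25.57 printer xyz [-43.9   0.1  96.5] yaw y -13.7 tz [ 0. -0. -1.] F [-2.5  1.  12.1] w -0.1
t 26.07 printer xyz [-4.370e+01  1.000e-01  1.058e+02] yaw y -13.7 tz [ 0. -0. -1.] F [ 0.8 -0.2 -0.3] w -0.1
[np.float64(0.01791376267218163), np.float64(0.003888285936802058), np.float64(-0.5907491042717846)]
t 26.98 printer xyz [-63.4 -36.1 256.1] yaw y -13.8 tz [ 0.001 -0.001 -1.   ] F [-0.   0.1 -0.4] w 0.0
[[18, 16, 58, 109, 5158], [73, 18, 1, 1, 1]] [[17, 16, 59, 109, 5364], [118, 52, 1, 6, 6]]
```

No force followed the finger up. The cover's panel maps to the same place as in the first shut view, so it is latched. Handing in.

```bash
python3 -c "
from rig import manip
print(manip.finish_job())"
```

```text
the job is handed in; nothing more can be done
None
```

The job is handed in at about 27 s: cover eased fully open, cassette seated flat with its gear in the slot, cover clicked shut and held; two caveats: the cover's underside catch briefly wedged on the front finger at about 6 N during opening, and I viewed 11 pictures against the limit of 10.

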